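# Shift the drive gearbox to the green-marked slot

## Robot

A 6-joint arm with a two-finger parallel gripper is mounted at the origin on a cart in front of the work surface, level with it; the furniture and walls round the work are solid. World frame = base frame: x ahead of the robot, y to its left, z up, the work surface at z = 0. Lengths are in m, angles in rad, forces in N, time in s.
With the tool pointing down it reaches from about 0.35 to 0.975 m from the base axis. Payload 17.4 kg.
Tool frame: the origin (TCP) lies between the finger pads; the fingertips stand 25 mm ahead of it and the grasp point (between the pads) lies 6 mm ahead of it; z points along the fingers, y is the line along which they close (so a half turn about z gives the same grasp; the last joint's range is limited). The gripper opens to 85 mm and grips with 20 to 120 N. Pads are 22 mm wide; open, the fingers measure 114 mm over their backs; the gripper's body (76 mm by 85 mm) begins 54 mm behind the grasp point. The pads swing forward as they close: fully open they stand 13 mm farther back than shut.
Start: joints at [-1.151, 0.116, 1.442, -0, 1.584, -0.038], TCP at [0.298, -0.606, 0.256] pointing down, gripper open.
Joint ranges: [-2.83, 2.83], [-0.83, 2.19], [0.07, 2.5], [-1.14, 4.28], [0.01, 3], [-2.97, 2.97]. Speed limits (rad/s): [1.89, 1.89, 2.22, 3.14, 3.14, 3.14].

## Interface

Orientations are given as [roll, pitch, yaw] about the fixed x, y, z axes, in that order (R = Rz(yaw) Ry(pitch) Rx(roll)).
In Python, from cell import r gives the robot as it stands.
- The arm moves only by the tool step_arm, never from a script. Its argument "increments" is a list of rows, each an object with "offset": the shift along the world's x, y, z in mm, a list of three; "dr": the turn, a rotation vector about the world's x, y, z in rad, a list of three. A call has exactly 8 rows; each row is the pose to reach, as a shift and turn from the pose commanded when the call began; what a row does not reach only later rows make up. A row lasts 1/8 s, in which the tool goes at most 62.5 mm and 10.7 degrees, less where a joint would pass 70% of its speed; a pose out of reach is approached as far as the arm can. A call with a gripper value outside its range is refused whole. "claw" is the finger opening in mm, from 0 to 85.4, set as the call begins (left out, the last holds). The fingers move at their own pace and stop on an object; "grip_force" is the grip in N (left out, the last holds). Time passes only in rows, so rows that repeat a pose let the fingers close, or fill a call up. It gives the time, the measured TCP pose, the force, the opening and the grip force at its end, in the units of the state.
- r.state(): the state, without advancing time (a new reading comes with each control period).
- r.capture(name): name is "side" or "top" or "wrist"; returns the picture (400x640x3 uint8, blue, green, red); there is no depth.
- r.camera_params(name): a dict with "fx", "fy", "cx", "cy" (pixels), "k1" (the pictures are not rectified: a ray, as slopes to the right and down, at radius r is drawn at 1 + k1 r^2 times it, then the intrinsics apply), "xyz" and "attitude" of the camera in the world. Camera axes: x right, y down, z forward; pixel columns grow to the right and rows downward; lengths in m; the calibration is good to about 2 mm. A picture is of the moment at which its call begins: read the wrist's pose just before it. camera_params takes no time and is no camera call; for the wrist camera it gives the pose at the moment of the call.
- r.job_done(): hands the job in; it is judged then, once.
The state is a dict: "t": time; "joint_positions": joint angles; "joint_velocities": joint speeds; "joint_torque": joint torques, N m; "eef_pos": TCP position; "tool_rot": TCP orientation; "contact_force": force on the tool from outside, world axes, zero at the start; "torque": the same for the moment, N m; "gripper_width": finger opening in m; "grip_force": force on a finger pad.
Only numpy, scipy, OpenCV 4.12 (cv2) and the standard library are available. Lean on these libraries where they do the work, as an engineer would, in place of code of your own. Each camera call takes 0.05 s, during which the arm holds its last target. There are 200 camera calls.

## Task

Shift the blue drive gearbox into its green gear: with closed fingers, push the orange-knobbed lever through the gate and fully home in the slot that has the green mark at its end. Only push it from outside, never taking the knob between the fingers, then back the hand away clear of it. Leave the other things on the bench where they are.

Things in the scene. Friction and masses are not known exactly. Their poses are not given: they have to be found in the camera images.
- gearbox: Blue drive gearbox fixed to the bench, 112 x 112 mm at its foot, 85 mm tall, an aluminium gate plate (8 mm thick) on top. Origin: centre of its underside. +x points away from the robot at yaw 0 (the motor, 68 mm long, 74 mm tall, is on that side), +y left, z up; turned up to 0.3 rad. An output shaft sticks out 29 mm at -y. Only the lever and thin marks stand above the plate.
- gate_middle (a point): Centre of the gate plate's top, 85 mm above the bench. Three slots run along the box's x, at y = -26, 0 and +26 mm, joined by one cross channel along y through x = 0. All are 14 mm wide; slots end at x = +27 and -27 mm. The metal tongues between slots have round ends, 14 mm apart, which guide a lever a little off the cross channel into it. The lever cannot pass through the metal.
- knob (a point): Centre of the lever's orange ball knob, 30 mm wide, 115 mm from the lever's two-way pivot, which is 15 mm above the bench under the plate's middle (knob centre 130 mm up when upright, about 118 mm in a corner). Starts somewhere along the middle column. Stays where it is left; about 2 N moves it. Home in a corner slot it is about 35 mm in x and 37 to 43 mm in y from the box's middle.
- stem_at_gate (a point): Point on the axis of the lever's steel stem (8 mm thick) 71 mm from the pivot, about level with the gate plate's top: where in the gate the lever stands. Fully home in a corner slot it is about 21 mm from the box's middle in its x and 22 to 26 mm in its y.
- gear_cross (a joint): Sideways tilt of the lever, rad: 0 in the middle column, + towards the box's +y (left), 0.34 to 0.39 in the left column, -0.34 to -0.39 in the right one.
- gear_fore (a joint): Tilt of the lever along the slots, rad: 0 in the cross channel, + towards the box's +x (away from the robot), about +0.3 and -0.3 fully home at the slot ends.
- mark_green: Flat green disc, 13 mm wide and 2.5 mm thick, on the gate plate 10 mm beyond the outer end of one of the four corner slots (disc centre 37 mm from the box's middle in its x, 26 mm in its y): it marks that slot. Which colour is at which corner changes. Origin: centre of its underside.
- mark_blue: Flat blue disc, 13 mm wide and 2.5 mm thick, on the gate plate 10 mm beyond the outer end of one of the four corner slots (disc centre 37 mm from the box's middle in its x, 26 mm in its y): it marks that slot. Which colour is at which corner changes. Origin: centre of its underside.
- mark_yellow: Flat yellow disc, 13 mm wide and 2.5 mm thick, on the gate plate 10 mm beyond the outer end of one of the four corner slots (disc centre 37 mm from the box's middle in its x, 26 mm in its y): it marks that slot. Which colour is at which corner changes. Origin: centre of its underside.
- mark_red: Flat red disc, 13 mm wide and 2.5 mm thick, on the gate plate 10 mm beyond the outer end of one of the four corner slots (disc centre 37 mm from the box's middle in its x, 26 mm in its y): it marks that slot. Which colour is at which corner changes. Origin: centre of its underside.
- jar_fittings: Small orange-brown screw-cap jar with a black lid, 42 mm wide, 57 mm tall. Bystander, loose, not to be disturbed. Origin: underside, about its middle.
- cap_blue_0: Loose blue bottle cap, 43 mm wide, 22 mm tall. Bystander, loose, not to be disturbed. Origin: underside, about its middle.
- spanner_8_10: Steel open-ended spanner, 129 mm long, lying flat. Bystander, loose, not to be disturbed. Origin: underside, about its middle.
- hex_key_block: Black block holding hex keys, 29 x 60 x 78 mm. Bystander, loose, not to be disturbed. Origin: underside, about its middle.
- lc_column: Steel chromatography column, 170 mm long, lying. Bystander, loose, not to be disturbed. Origin: underside, about its middle.
- jar_std: Small brown screw-cap jar with a light lid, 34 mm wide, 64 mm tall. Bystander, loose, not to be disturbed. Origin: underside, about its middle.
- vial_rack: Blue vial rack with vials, 42 x 98 x 36 mm. Bystander, loose, not to be disturbed. Origin: underside, about its middle.

How it is judged:
At the end, for the whole second after the job is handed in: The lever is at rest in the green-marked slot, its stem at gate level within 21 mm horizontally of the green mark's centre (about 16 mm when fully home, so within about 5 mm of the slot's end) (horizontal distance between stem_at_gate and mark_green below 0.021 m and velocity of joint gear_fore between -0.05 and 0.05 rad/s and velocity of joint gear_cross between -0.05 and 0.05 rad/s); the robot touches nothing.
It fails at once if the knob is taken between the fingers (horizontal distance between the grasp point and knob below 0.01 m and contact force between the fingers and gearbox above 0.5 N).
It fails at once if one of the loose things on the bench is moved by more than 20 mm (distance of any of jar_fittings, cap_blue_0, spanner_8_10, hex_key_block, lc_column, jar_std, vial_rack from where it was at the start of the episode above 0.02 m).
It also fails if it takes over 72 s, if anything falls off the work surface, if the arm or the gripper's body presses on something with over 40 N, if the wrist force passes 120 N, or if a joint passes its speed limit or range.

## Working session

There is one attempt and no reset: what is moved stays moved. The work goes in short steps, Python scripts to look and compute and a tool call to move; the robot and the scene stay as the last step left them, time stands still between calls to the robot, and variables do not carry over. Pictures are saved under pics/ and viewed, at most 10 in all, crops included, and the job is handed in when it is done.

Besides the shell and the picture viewer there is one more tool, called after "Request:" as a command line: name --argument value ..., lists and objects as JSON in quotes. step_arm: Moves the arm, as the interface text tells. Its arguments: {"type":"object","properties":{"increments":{"type":"array"},"claw":{"type":"number"},"grip_force":{"type":"number"}},"required":["increments"]}

```bash
mkdir -p pics; python3 - <<'E'
from cell import r
import cv2
for n in("top","side"):
    cv2.imwrite(f"pics/{n}0.png",r.capture(n)); print(n,r.camera_params(n))
print(r.state())
E
```

```text
top {'fx': 407.87138852677975, 'fy': 407.87138852677975, 'cx': 321.176898081072, 'cy': 201.555885840308, 'k1': -0.013908021863388952, 'xyz': array([ 0.45329157, -0.02694469,  1.50433466]), 'attitude': array([-3.02382519e+00,  2.54835179e-04, -1.55116345e+00])}
side {'fx': 395.8536649511604, 'fy': 395.8536649511604, 'cx': 324.19366924085165, 'cy': 199.0722132494781, 'k1': -0.05913152765970539, 'xyz': array([0.27022258, 0.60874971, 0.8788332 ]), 'attitude': array([-2.40696064,  0.01036674, -2.68825819])}
{'t': 0.1, 'joint_positions': array([-1.15079972e+00,  1.16434441e-01,  1.44221956e+00, -4.32590347e-06,
        1.58401301e+00, -3.78099942e-02]), 'joint_velocities': array([-4.76561600e-04, -2.07376457e-03, -1.68507224e-03, -2.07755364e-04,
        1.10783831e-03,  8.84072315e-05]), 'joint_torque': array([ 1.57835952e-03, -7.33663130e+01, -6.33790541e+01, -3.58381203e-05,
        5.28323711e-03, -4.23214453e-05]), 'eef_pos': array([ 0.29825895, -0.60535635,  0.2556253 ]), 'tool_rot': array([-3.14051890e+00, -3.62892944e-05,  4.57806525e-01]), 'contact_force': array([-0.07750062,  0.18262359, -0.34340928]), 'torque': array([0.00537764, 0.0445683 , 0.0012775 ]), 'grip_force': 0.0, 'gripper_width': 0.08545229621388506}
```

View pics/top0.png

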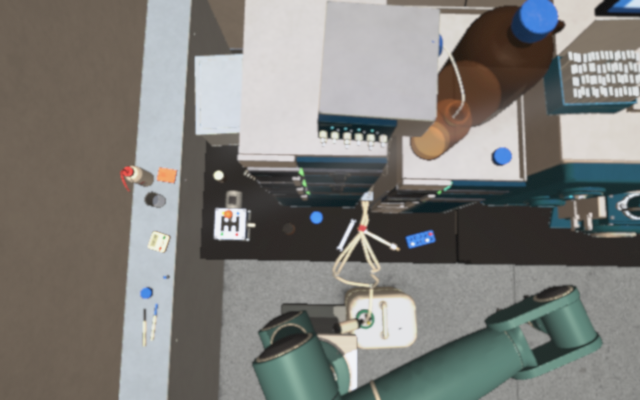

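View pics/side0.png

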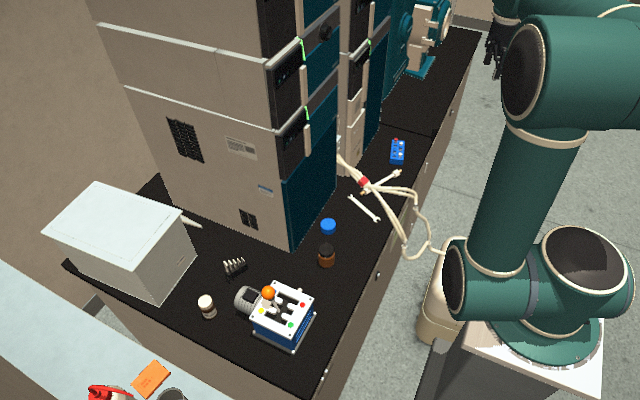

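The top view shows the gearbox at about (231,224), and the side view shows it at about (283,310). The knob is orange and leans towards the motor. I'll zoom in on both.

```bash
python3 - <<'E'
import cv2,numpy as np
a=cv2.imread("pics/top0.png")[180:250,195:275]; b=cv2.imread("pics/side0.png")[260:360,215:335]
a=cv2.resize(a,(640,560),interpolation=cv2.INTER_CUBIC)[:, :400+240]
cv2.imwrite("pics/a.png",a)
cv2.imwrite("pics/b.png",cv2.resize(b,(720,600),interpolation=cv2.INTER_CUBIC))
E
```

```text
(no output)
```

View pics/a.png

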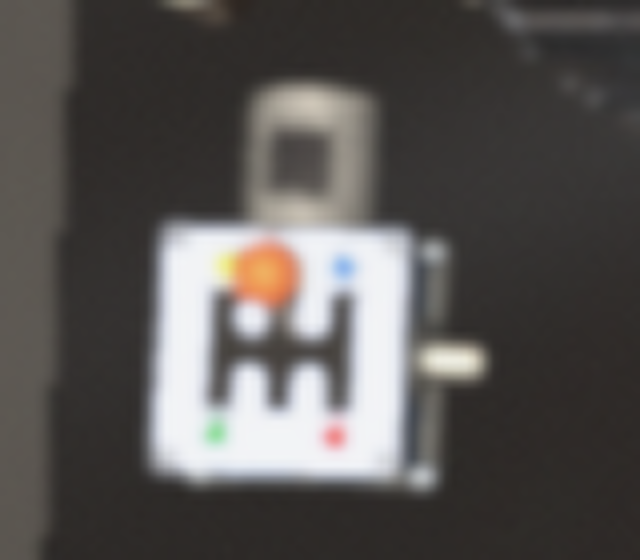

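View pics/b.png

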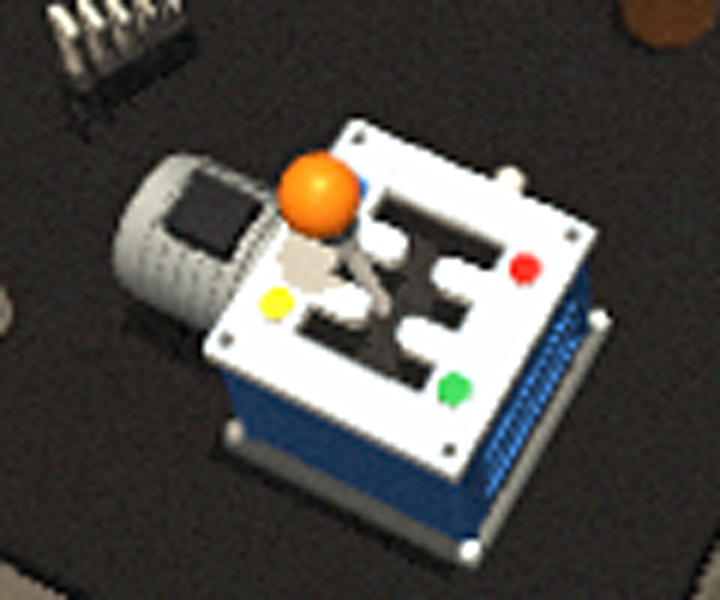

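The top crop shows green at (215,432), which is the near-left corner, with yellow far-left, blue far-right and red near-right. The knob is at (266,274), at the far end of the middle column. The side crop agrees: green (454,389), red (525,268), yellow (277,303), knob (319,195).

The plan is to push -x to the cross channel, then +y, then -x home. First I'll compute the positions.

```bash
cat > h.py <<'E'
import numpy as np
from cell import r
from scipy.spatial.transform import Rotation as R
from scipy.optimize import least_squares
def proj(n,p,c=None):
    c=c or r.camera_params(n)
    q=(np.atleast_2d(p)-c["xyz"])@R.from_euler("xyz",c["attitude"]).as_matrix()
    s=q[:,:2]/q[:,2:]; s=s*(1+c["k1"]*(s**2).sum(1,keepdims=True))
    return s*[c["fx"],c["fy"]]+[c["cx"],c["cy"]]
M=dict(g=(-.037,.026),r=(-.037,-.026),b=(.037,-.026),y=(.037,.026))
def box(v,z=.0875):
    c,s=np.cos(v[2]),np.sin(v[2])
    return lambda p:np.array([v[0]+c*p[0]-s*p[1],v[1]+s*p[0]+c*p[1],z])
E
python3 - <<'E'
from h import *
T=lambda u,v:np.array([(u+.5)/8-.5+195,(v+.5)/8-.5+180]); S=lambda u,v:np.array([(u+.5)/6-.5+215,(v+.5)/6-.5+260])
ob=[("top","b",T(344,268)),("top","r",T(335,437)),("top","g",T(215,432)),("side","y",S(277,303)),("side","g",S(454,389)),("side","r",S(525,268))]
for sel in("top","side",""):
    o=[x for x in ob if sel in x[0]]
    f=least_squares(lambda v:np.concatenate([(proj(n,box(v)(M[m]))[0]-p) for n,m,p in o]),[.4,.3,0])
    print(sel,f.x.round(4),np.abs(f.fun).max())
k=least_squares(lambda p:np.concatenate([proj("top",p)[0]-T(266,274),proj("side",p)[0]-S(319,195)]),[.4,.3,.12])
print("knob",k.x,np.abs(k.fun).max())
v=f.x;c,s=np.cos(v[2]),np.sin(v[2]);d=k.x[:2]-v[:2];print("in box",c*d[0]+s*d[1],-s*d[0]+c*d[1])
# objects rough, top
for n,px,z in(("jar_std/ top",(218,175),.06),("motor",(233,198),.07),("brown",(289,229),.05)):
    print(n,least_squares(lambda p:proj("top",[p[0],p[1],z])[0]-px,[.4,.3]).x)
for n,px,z in(("jar_std",(206,302),.06),("hex",(235,263),.07),("brownjar",(326,249),.05),("bluecap",(328,225),.02)):
    print("side",n,least_squares(lambda p:proj("side",[p[0],p[1],z])[0]-px,[.4,.3]).x)
E
```

```text
top [ 0.5386  0.2939 -0.0158] 0.11063678375580821
side [ 0.536   0.2941 -0.0089] 0.12223298830292606
 [ 0.5367  0.294  -0.006 ] 0.7038529726690399
knob [0.56717599 0.29201921 0.1260584 ] 0.3154939759727142
in box 0.030461935192156123 -0.0018199402191814683
jar_std/ top [0.71303771 0.34974475]
motor [0.62952316 0.28973425]
brown [0.52463316 0.08948818]
side jar_std [0.7068083  0.34801075]
side hex [0.70137149 0.23563789]
side brownjar [0.52702457 0.09078735]
side bluecap [ 0.56627223 -0.00260348]
```

```bash
python3 - <<'E'
from h import *
for n,px,z in(("side",(290,250),0),("side",(165,190),0),("side",(338,195),0),("side",(155,303),0),("side",(197,257),0),("top",(300,207),0),("top",(245,170),.2),("side",(401,175),.03),("side",(365,180),.03),("side",(365,180),.3),("side",(262,70),.5)):
    print(n,px,z,least_squares(lambda p:proj(n,[p[0],p[1],z])[0]-px,[.4,.3]).x.round(3))
E
```

```text
side (290, 250) 0 [0.628 0.104]
side (165, 190) 0 [1.089 0.077]
side (338, 195) 0 [ 0.596 -0.134]
side (155, 303) 0 [0.851 0.388]
side (197, 257) 0 [0.842 0.232]
top (300, 207) 0 [0.609 0.055]
top (245, 170) 0.2 [0.706 0.226]
side (401, 175) 0.03 [ 0.445 -0.267]
side (365, 180) 0.03 [ 0.537 -0.199]
side (365, 180) 0.3 [0.452 0.058]
side (262, 70) 0.5 [0.669 0.062]
```

Request:
step_arm --increments '[{"offset": [0, 0, 20], "dr": [0, 0, 0]}, {"offset": [10, 60, 44], "dr": [0, 0, 0.1]}, {"offset": [30, 120, 44], "dr": [0, 0, 0.25]}, {"offset": [50, 180, 44], "dr": [0, 0, 0.4]}, {"offset": [70, 235, 44], "dr": [0, 0, 0.55]}, {"offset": [80, 290, 44], "dr": [0, 0, 0.7]}, {"offset": [85, 350, 44], "dr": [0, 0, 0.85]}, {"offset": [90, 400, 44], "dr": [0, 0, 1.0]}]' --claw 0

```text
t: 1.1
eef_pos: [0.3881, -0.2035, 0.302]
tool_rot: [3.14, 0.001, 1.463]
contact_force: [0.5, -0.0, 0.7]
gripper_width: -0.0006
grip_force: 0.0
```

Request:
step_arm --increments '[{"offset": [0, 60, 0], "dr": [0, 0, 0.03]}, {"offset": [0, 120, 0], "dr": [0, 0, 0.06]}, {"offset": [5, 180, 0], "dr": [0, 0, 0.1]}, {"offset": [10, 240, 0], "dr": [0, 0, 0.1]}, {"offset": [15, 300, 0], "dr": [0, 0, 0.1]}, {"offset": [20, 360, 0], "dr": [0, 0, 0.1]}, {"offset": [30, 420, 0], "dr": [0, 0, 0.1]}, {"offset": [50, 478, 0], "dr": [0, 0, 0.1]}]'

```text
t: 2.1
eef_pos: [0.438, 0.2749, 0.3024]
tool_rot: [3.139, -0.001, 1.559]
contact_force: [1.5, -1.4, 0.9]
gripper_width: 0.0004
grip_force: 0.0
```

Request:
step_arm --increments '[{"offset": [0, 15, 0], "dr": [0, 0, 0]}, {"offset": [0, 16, 0], "dr": [0, 0, 0]}, {"offset": [0, 16, 0], "dr": [0, 0, 0]}, {"offset": [0, 16, 0], "dr": [0, 0, 0]}, {"offset": [0, 16, 0], "dr": [0, 0, 0]}, {"offset": [0, 16, 0], "dr": [0, 0, 0]}, {"offset": [0, 16, 0], "dr": [0, 0, 0]}, {"offset": [0, 16, 0], "dr": [0, 0, 0]}]'

```text
t: 3.1
eef_pos: [0.4383, 0.2885, 0.3003]
tool_rot: [-3.142, 0.0, 1.558]
contact_force: [-0.4, -0.3, -0.0]
gripper_width: -0.0002
grip_force: 0.0
```

```bash
python3 - <<'E'
from h import *
import cv2
c=r.camera_params("wrist"); a=r.capture("wrist"); cv2.imwrite("pics/w0.png",a); s=r.state(); print(s["eef_pos"],s["tool_rot"],c)
np.save("w0.npy",c,allow_pickle=True)
E
```

```text
[0.43829671 0.28850626 0.30029304] [-3.14150439e+00  2.74481937e-05  1.55782758e+00] {'fx': 349.7657347272082, 'fy': 349.7657347272082, 'cx': 319.45484238401446, 'cy': 198.94881954230507, 'k1': -0.07617569435564775, 'xyz': array([0.43925655, 0.36246381, 0.41780258]), 'attitude': array([ 2.84845953e+00,  8.77035402e-04, -1.34221830e-02])}
```

View pics/w0.png

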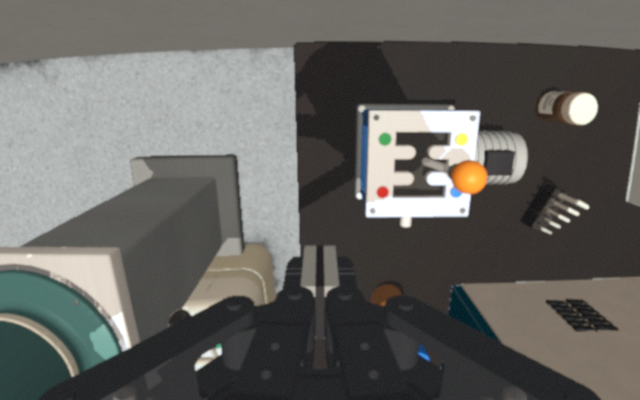

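The wrist view shows green (385,139), red (382,192), yellow (461,139), blue (456,191) and the knob (470,177). The closed fingertips span columns 302–338.

```bash
python3 - <<'E'
from h import *
c=np.load("w0.npy",allow_pickle=True).item()
P=dict(g=(385,139),r=(382,192),y=(461,139),b=(456,191))
f=least_squares(lambda v:np.concatenate([proj("w",box(v)(M[m]),c)[0]-p for m,p in P.items()]),[.54,.29,0])
print(f.x.round(4),f.fun.round(1))
print(least_squares(lambda p:proj("w",[*p,.1255],c)[0]-(470,177),[.57,.29]).x)
E
```

```text
[ 0.5364  0.2949 -0.0049] [-0.7 -0.2  0.1 -0.   0.5 -0.2  0.2  0.5]
[0.56890341 0.2924514 ]
```

Request:
step_arm --increments '[{"offset": [30, 4, 0], "dr": [0, 0, 0]}, {"offset": [70, 4, 0], "dr": [0, 0, 0]}, {"offset": [110, 4, 0], "dr": [0, 0, 0]}, {"offset": [150, 4, 0], "dr": [0, 0, 0]}, {"offset": [177, 4, 0], "dr": [0, 0, 0]}, {"offset": [177, 4, 0], "dr": [0, 0, 0]}, {"offset": [177, 4, -30], "dr": [0, 0, 0]}, {"offset": [177, 4, -60], "dr": [0, 0, 0]}]'

```text
t: 4.15
eef_pos: [0.6147, 0.2927, 0.2399]
tool_rot: [3.141, -0.0, 1.558]
contact_force: [-0.1, 0.3, -0.5]
gripper_width: 0.0002
grip_force: 0.0
```

Request:
step_arm --increments '[{"offset": [0, 0, -20], "dr": [0, 0, 0]}, {"offset": [0, 0, -40], "dr": [0, 0, 0]}, {"offset": [0, 0, -60], "dr": [0, 0, 0]}, {"offset": [0, 0, -80], "dr": [0, 0, 0]}, {"offset": [0, 0, -95], "dr": [0, 0, 0]}, {"offset": [0, 0, -108], "dr": [0, 0, 0]}, {"offset": [0, 0, -108], "dr": [0, 0, 0]}, {"offset": [0, 0, -108], "dr": [0, 0, 0]}]'

```text
t: 5.15
eef_pos: [0.6156, 0.2926, 0.133]
tool_rot: [3.141, -0.0, 1.558]
contact_force: [0.6, 0.3, 0.8]
gripper_width: -0.0
grip_force: 0.0
```

```bash
python3 - <<'E'
from h import *
import cv2
a=r.capture("side")[200:340,180:380]; cv2.imwrite("pics/s1.png",cv2.resize(a,(800,560),interpolation=cv2.INTER_CUBIC)); s=r.state(); print(s["eef_pos"],s["contact_force"])
E
```

```text
[0.61562324 0.29263937 0.13316838] [0.11283172 0.45971148 0.10926283]
```

View pics/s1.png

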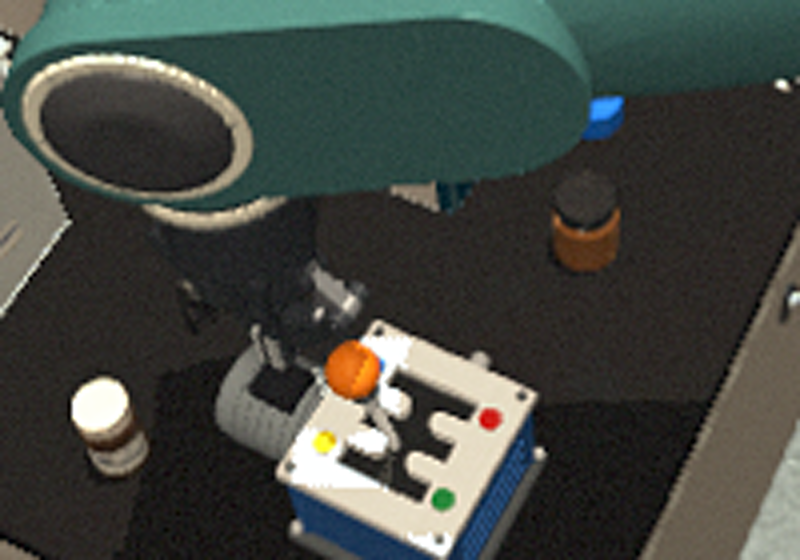

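The fingers stand behind the knob and clear of it, with the knob at crop (353,370). I'll push -x and track the knob by its colour, since it lies on a known sphere about the pivot.

```bash
cat >> h.py <<'E'
import cv2
B=np.array([.5365,.2945,-.006])
def knob(n="side"):
    c=r.camera_params(n); h=cv2.cvtColor(r.capture(n),cv2.COLOR_BGR2HSV)
    m=cv2.inRange(h,(5,190,110),(16,255,255))
    k,l,st,ce=cv2.connectedComponentsWithStats(m)
    g=proj(n,[B[0],B[1],.125],c)[0]
    ok=[i for i in range(1,k) if st[i,4]>15]
    i=min(ok,key=lambda i:np.hypot(*(ce[i]-g)))
    px=ce[i]
    f=lambda p:np.array([B[0]+p[0],B[1]+p[1],.015+np.sqrt(.115**2-p[0]**2-p[1]**2)])
    q=least_squares(lambda p:proj(n,f(p),c)[0]-px,[0,0]).x
    s=r.state()
    print(n,px.round(1),st[i,4],"knob rel box",(q*1e3).round(1),"tcp rel box",((s["eef_pos"]-[B[0],B[1],0])*1e3).round(1),"F",s["contact_force"].round(1))
E
python3 -c "
from h import *
knob();knob('wrist')"
```

```text
side [267.4 292.1] 136 knob rel box [31.  -2.4] tcp rel box [ 79.1  -1.9 133.2] F [-0.  -0.8 -0.5]
wrist [198.3 281.8] 3537 knob rel box [29.7 -0. ] tcp rel box [ 79.1  -1.9 133.1] F [-0.2 -1.3  0.2]
```

Request:
step_arm --increments '[{"offset": [-6, 0, 0], "dr": [0, 0, 0]}, {"offset": [-12, 0, 0], "dr": [0, 0, 0]}, {"offset": [-18, 0, 0], "dr": [0, 0, 0]}, {"offset": [-23, 0, 0], "dr": [0, 0, 0]}, {"offset": [-28, 0, 0], "dr": [0, 0, 0]}, {"offset": [-33, 0, 0], "dr": [0, 0, 0]}, {"offset": [-38, 0, 0], "dr": [0, 0, 0]}, {"offset": [-38, 0, 0], "dr": [0, 0, 0]}]'

```text
t: 6.3
eef_pos: [0.5769, 0.2925, 0.1323]
tool_rot: [-3.141, 0.0, 1.558]
contact_force: [1.2, -0.6, 1.3]
gripper_width: -0.0002
grip_force: 0.4
```

```bash
python3 -c "
from h import *
knob();knob('wrist')"
```

```text
side [275.6 296.8] 101 knob rel box [8.3 1.1] tcp rel box [ 40.6  -2.  132.2] F [1.1 0.7 0.1]
wrist [246.1 279.8] 2702 knob rel box [11.9  3.1] tcp rel box [ 40.6  -2.  132.1] F [1.3 0.6 0.3]
```

Request:
step_arm --increments '[{"offset": [-3, 0, 0], "dr": [0, 0, 0]}, {"offset": [-6, 0, 0], "dr": [0, 0, 0]}, {"offset": [-9, 0, 0], "dr": [0, 0, 0]}, {"offset": [-11, 0, 0], "dr": [0, 0, 0]}, {"offset": [-11, 0, 0], "dr": [0, 0, 0]}, {"offset": [-5, 0, 0], "dr": [0, 0, 0]}, {"offset": [5, 0, 0], "dr": [0, 0, 0]}, {"offset": [19, 0, 0], "dr": [0, 0, 0]}]'

```text
t: 7.4
eef_pos: [0.5972, 0.2925, 0.1322]
tool_rot: [-3.141, 0.0, 1.558]
contact_force: [1.0, -0.6, -0.1]
gripper_width: -0.0001
grip_force: 0.0
```

```bash
python3 -c "
from h import *
knob();knob('wrist')"
```

```text
side [279.3 298. ] 94 knob rel box [-0.3  0.2] tcp rel box [ 62.   -2.2 132.1] F [-0.2 -1.1 -0.5]
wrist [170.8 287. ] 3390 knob rel box [3.1 0.2] tcp rel box [ 61.2  -2.2 132. ] F [-0.9  0.7 -0.7]
```

Request:
step_arm --increments '[{"offset": [0, 0, 30], "dr": [0, 0, 0]}, {"offset": [0, 0, 60], "dr": [0, 0, 0]}, {"offset": [0, -48, 60], "dr": [0, 0, 0]}, {"offset": [-30, -48, 60], "dr": [0, 0, 0]}, {"offset": [-59, -48, 60], "dr": [0, 0, 0]}, {"offset": [-59, -48, 30], "dr": [0, 0, 0]}, {"offset": [-59, -48, 0], "dr": [0, 0, 0]}, {"offset": [-59, -48, 0], "dr": [0, 0, 0]}]'

```text
t: 8.5
eef_pos: [0.5364, 0.2441, 0.1303]
tool_rot: [-3.138, 0.001, 1.558]
contact_force: [-0.1, -0.5, -0.2]
gripper_width: 0.0
grip_force: 0.0
```

```bash
python3 -c "
from h import *
knob();knob('wrist')"
```

```text
side [279.6 297.1] 143 knob rel box [ 0.3 -1.8] tcp rel box [  0.6 -50.1 132.1] F [ 0.7 -0.2  1.6]
wrist [319.6 169. ] 5554 knob rel box [ 1.2 -1.3] tcp rel box [  1.1 -49.9 133.2] F [0.2 0.2 1.5]
```

Request:
step_arm --increments '[{"offset": [0, 10, 0], "dr": [0, 0, 0]}, {"offset": [0, 20, 0], "dr": [0, 0, 0]}, {"offset": [0, 28, 0], "dr": [0, 0, 0]}, {"offset": [0, 36, 0], "dr": [0, 0, 0]}, {"offset": [0, 44, -2], "dr": [0, 0, 0]}, {"offset": [0, 52, -4], "dr": [0, 0, 0]}, {"offset": [0, 59, -5], "dr": [0, 0, 0]}, {"offset": [0, 59, -5], "dr": [0, 0, 0]}]'

```text
t: 9.6
eef_pos: [0.5372, 0.304, 0.1269]
tool_rot: [-3.141, 0.0, 1.558]
contact_force: [0.2, 0.0, -0.3]
gripper_width: -0.0002
grip_force: 0.0
```

```bash
python3 -c "
from h import *
knob();knob('wrist')"
```

```text
side [270.5 312.9] 155 knob rel box [ 0.9 35.2] tcp rel box [  0.7   9.2 127.1] F [-0.1  0.3 -0.2]
wrist [320.9 227.7] 4788 knob rel box [ 1.4 35.8] tcp rel box [  0.8   9.1 127.2] F [ 0.3 -0.3 -0.9]
```

Request:
step_arm --increments '[{"offset": [0, 2, 0], "dr": [0, 0, 0]}, {"offset": [0, 4, 0], "dr": [0, 0, 0]}, {"offset": [0, 5, 0], "dr": [0, 0, 0]}, {"offset": [0, 5, 0], "dr": [0, 0, 0]}, {"offset": [0, -8, 0], "dr": [0, 0, 0]}, {"offset": [0, -15, 0], "dr": [0, 0, 0]}, {"offset": [0, -15, 30], "dr": [0, 0, 0]}, {"offset": [0, -15, 60], "dr": [0, 0, 0]}]'

```text
t: 10.7
eef_pos: [0.5373, 0.2878, 0.1881]
tool_rot: [-3.141, 0.0, 1.557]
contact_force: [0.5, 0.2, -0.0]
gripper_width: 0.0004
grip_force: 0.0
```

Request:
step_arm --increments '[{"offset": [30, 0, 0], "dr": [0, 0, 0]}, {"offset": [55, 0, 0], "dr": [0, 0, 0]}, {"offset": [55, 25, 0], "dr": [0, 0, 0]}, {"offset": [55, 46, 0], "dr": [0, 0, 0]}, {"offset": [55, 46, -20], "dr": [0, 0, 0]}, {"offset": [55, 46, -40], "dr": [0, 0, 0]}, {"offset": [55, 46, -60], "dr": [0, 0, 0]}, {"offset": [55, 46, -62], "dr": [0, 0, 0]}]'

```text
t: 11.7
eef_pos: [0.5916, 0.3338, 0.1228]
tool_rot: [-3.139, 0.002, 1.557]
contact_force: [0.2, -0.2, 0.3]
gripper_width: 0.0003
grip_force: 0.0
```

```bash
python3 -c "
from h import *
knob();knob('wrist')"
```

```text
side [269.4 314.8] 123 knob rel box [ 1.3 39.3] tcp rel box [ 55.5  39.5 124. ] F [-0.2 -0.1 -0.6]
wrist [182.3 288.4] 3595 knob rel box [ 1.3 41.5] tcp rel box [ 55.8  39.8 125.1] F [-0.1 -0.6  0. ]
```

Request:
step_arm --increments '[{"offset": [-10, 0, 0], "dr": [0, 0, 0]}, {"offset": [-20, 0, 0], "dr": [0, 0, 0]}, {"offset": [-27, 0, 0], "dr": [0, 0, 0]}, {"offset": [-34, 0, 0], "dr": [0, 0, 0]}, {"offset": [-41, 0, -1], "dr": [0, 0, 0]}, {"offset": [-48, 0, -2], "dr": [0, 0, 0]}, {"offset": [-55, 0, -3], "dr": [0, 0, 0]}, {"offset": [-55, 0, -3], "dr": [0, 0, 0]}]'

```text
t: 12.8
eef_pos: [0.5368, 0.3345, 0.1221]
tool_rot: [-3.141, 0.0, 1.558]
contact_force: [-0.4, -0.2, -0.5]
gripper_width: 0.0003
grip_force: 0.0
```

```bash
python3 -c "
from h import *
knob();knob('wrist')"
```

```text
side [282.9 324.1] 80 knob rel box [-31.8  42.6] tcp rel box [  0.5  40.  122.1] F [-0.9  0.4  0.1]
wrist [244.9 281.6] 2467 knob rel box [-29.2  43.3] tcp rel box [  0.7  40.  122.2] F [ 0.3 -0.8  0.2]
```

Nearly home. I'll push 6 mm more, then check the force.

Request:
step_arm --increments '[{"offset": [-1, 0, 0], "dr": [0, 0, 0]}, {"offset": [-2, 0, 0], "dr": [0, 0, 0]}, {"offset": [-3, 0, 0], "dr": [0, 0, 0]}, {"offset": [-4, 0, 0], "dr": [0, 0, 0]}, {"offset": [-5, 0, 0], "dr": [0, 0, 0]}, {"offset": [-6, 0, 0], "dr": [0, 0, 0]}, {"offset": [-6, 0, 0], "dr": [0, 0, 0]}, {"offset": [-6, 0, 0], "dr": [0, 0, 0]}]'

```text
t: 13.9
eef_pos: [0.5314, 0.3344, 0.1223]
tool_rot: [3.141, 0.0, 1.558]
contact_force: [3.7, -0.9, -2.9]
gripper_width: 0.0
grip_force: 2.1
```

```bash
python3 -c "
from h import *
knob();knob('wrist')"
```

```text
side [284.9 325.2] 76 knob rel box [-36.3  42.3] tcp rel box [ -5.1  39.9 122.2] F [ 4.  -1.2 -2.3]
wrist [247.4 280.7] 2420 knob rel box [-34.1  42.8] tcp rel box [ -5.1  39.9 122.3] F [ 3.8 -0.9 -2.4]
```

The force has risen to about 4 N, so the lever is at the stop. I'll add a small nudge and then back away.

Request:
step_arm --increments '[{"offset": [-1, 0, 0], "dr": [0, 0, 0]}, {"offset": [-2, 0, 0], "dr": [0, 0, 0]}, {"offset": [-2, 0, 0], "dr": [0, 0, 0]}, {"offset": [8, 0, 0], "dr": [0, 0, 0]}, {"offset": [25, 0, 0], "dr": [0, 0, 0]}, {"offset": [45, 0, 10], "dr": [0, 0, 0]}, {"offset": [50, 0, 50], "dr": [0, 0, 0]}, {"offset": [50, 0, 100], "dr": [0, 0, 0]}]'

```text
t: 15.0
eef_pos: [0.5821, 0.3342, 0.2222]
tool_rot: [-3.139, 0.001, 1.557]
contact_force: [0.6, -0.1, -0.3]
gripper_width: 0.0
grip_force: 0.0
```

Request:
step_arm --increments '[{"offset": [0, 0, 40], "dr": [0, 0, 0]}, {"offset": [0, 0, 60], "dr": [0, 0, 0]}, {"offset": [0, 0, 60], "dr": [0, 0, 0]}, {"offset": [0, 0, 60], "dr": [0, 0, 0]}, {"offset": [0, 0, 60], "dr": [0, 0, 0]}, {"offset": [0, 0, 60], "dr": [0, 0, 0]}, {"offset": [0, 0, 60], "dr": [0, 0, 0]}, {"offset": [0, 0, 60], "dr": [0, 0, 0]}]'

```text
t: 16.0
eef_pos: [0.5813, 0.3345, 0.2822]
tool_rot: [-3.142, 0.0, 1.558]
contact_force: [-0.1, 0.1, 0.2]
gripper_width: 0.0
grip_force: 0.0
```

```bash
python3 -c "
from h import *
knob();knob('wrist')
a=r.capture('side')[200:340,180:380]; cv2.imwrite('pics/s2.png',cv2.resize(a,(800,560),interpolation=cv2.INTER_CUBIC))"
```

```text
side [285.5 322.5] 141 knob rel box [-35.2  37.5] tcp rel box [ 44.8  40.  282.3] F [ 0.1 -0.6 -0.1]
wrist [224.1 189.1] 787 knob rel box [-35.8  38.5] tcp rel box [ 44.8  40.  282.3] F [-0.2  0.5 -0.2]
```

View pics/s2.png

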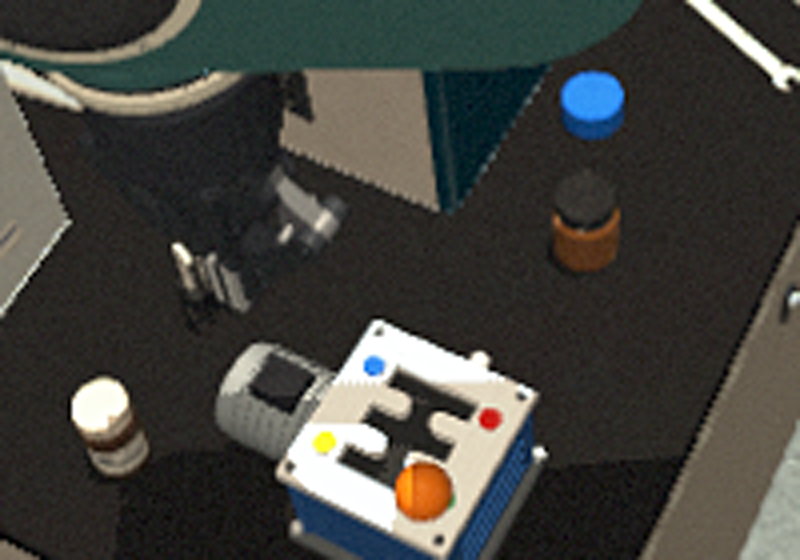

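The knob (crop 423,491) stands over the green corner, 35 mm in x and 38 mm in y from the box's middle. That matches fully home, and the hand is clear.

```bash
python3 -c "
from cell import r
print(r.job_done())"
```

```text
the job is handed in; nothing more can be done
None
```

The lever is fully home in the green-marked slot, pushed only from outside with closed fingers; the hand is clear, I saw no bystander moved, and the job is handed in (no verdict was returned).

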